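Load two sample racks home on the analyser's loading deck

ROBOT

A 6-joint arm with a two-finger parallel gripper is mounted at the origin on the work surface. World frame = base frame: x ahead of the robot, y to its left, z up, the work surface at z = 0. Lengths are in m, angles in rad, forces in N, time in s.
With the tool pointing down it reaches from about 0.35 to 0.85 m from the base axis. Payload 8.1 kg.
Tool frame: the origin (TCP) lies on the centre line of the jaws, within the pads' length; the fingertips stand robot.tips_ahead ahead of it and the grasp point (between the pads) lies 6 mm ahead of it (robot.tips_ahead is the distance from the TCP to the fingertips, in m); z points along the fingers, y is the line along which they close (so a half turn about z gives the same grasp; the last joint's range is limited). The gripper opens to 93 mm and grips with 3 to 60 N. Pads are 15 mm wide; open, the fingers measure 128 mm over their backs; the gripper's body (75 mm by 188 mm) begins 65 mm behind the grasp point.
Start: joints at [-1.341, 0.13, 1.488, -0, 1.523, -0.085], TCP at [0.186, -0.571, 0.244] pointing down, gripper open.
Joint ranges: [-2.96, 2.96], [-0.89, 2.26], [0.02, 2.5], [-1.34, 4.48], [0, 2.73], [-2.66, 2.66]. Speed limits (rad/s): [2.39, 2.39, 2.79, 3.14, 3.14, 3.14].

INTERFACE

Orientations are given as a rotation vector (axis times angle).
In Python, from plant import robot gives the robot as it stands.
- The arm moves only by the tool apply_moves, never from a script. Its arguments are lists of equal length, an entry for each row: "delta_pos": the shift along the tool's x, y, z in cm, a list of three; "twist": the turn about the tool's z in rad. A call has 1 to 8 rows; each row shifts and turns the commanded pose from where the row before left it, along the tool's axes as they then stand; what a row does not reach is not made up. A row lasts 1/8 s, in which the tool goes at most 62.5 mm and 10.7 degrees, less where a joint would pass 70% of its speed; a pose out of reach is approached as far as the arm can. A call with a gripper value outside its range is refused whole. "gripper" is the finger opening in cm, from 0 to 9.3, set as the call begins (left out, the last holds). The fingers move at their own pace and stop on an object; "squeeze" is the grip in N (left out, the last holds). Time passes only in rows, so rows that do not move let the fingers close. It gives the time, the measured TCP pose, the force, the opening and the grip force at its end, in the units of the state.
- robot.read_state(): the state, without advancing time (a new reading comes with each control period).
- robot.read_camera(name): name is "scene" or "top"; returns a dict with "frame" (480x640x3 uint8, red, green, blue), "vertical_fov" (degrees; the focal length in pixels is half the picture's height over the tangent of half this angle, whatever the lens; pixels are square), "cx", "cy" (the principal point, pixels), "k1" (the pictures are not rectified: a ray, as slopes to the right and down, at radius r is drawn at 1 + k1 r^2 times it, then the intrinsics apply), "R" (3x3) and "t" (3): a world point X has camera coordinates R X + t. Camera axes: x right, y down, z forward; pixel columns grow to the right and rows downward; lengths in m; the calibration is good to about 2 mm. A picture is of the moment at which its call begins. There is no depth.
- robot.close_job(): hands the job in; it is judged then, once.
The state is a dict: "t": time; "q": joint angles; "dq": joint speeds; "joint_torque": joint torques, N m; "tool_pos": TCP position; "orientation": TCP orientation; "force": force on the tool from outside, world axes, zero at the start; "wrist_torque": the same for the moment, N m; "opening": finger opening in m; "gripper_force": force on a finger pad.
Only numpy, scipy, OpenCV 4.12 (cv2) and the standard library are available. Lean on these libraries where they do the work, as an engineer would, in place of code of your own. Each camera call takes 0.05 s, during which the arm holds its last target. There are 200 camera calls.

TASK

Load both sample racks into the analyser's loading deck, cups or tubes going in first and the grip fin trailing, standing upright: the rack with the three wide cups in the far lane (the one farther from the robot), the rack with the five slim tubes in the near lane. Push each one fully home under the clear hood, so that its nose is flush against the rear stop and its far long side lies flush along its lane's fence, and let go. Keep the racks upright all the while and leave the bottle, the spare cup and the pen pot where they stand.

Things in the scene. Friction and masses are not known exactly. Their poses are not given: they have to be found in the camera images.
- deck: Fixed loading deck before a white sampler module. Grey plate 170 (x) x 330 (y) x 8 thick; origin: centre of its underside, on the bench; z up, y towards the rear stop and module, x away from the robot. Two fences along y (y = -160 to 160), tops 26 above the bench: far one at x = 75 to 85, near one at x = 7 to 15. Rear stop bar across, face at y = 150, top 40 above the bench.
- far_corner (a point): Corner of the far lane (60 wide, deck x = 15 to 75), at deck (75, 150), on the plate's top, 8 above the bench: the rear stop's face meets the -x face of the far fence, which is this lane's fence. Axes as the deck's. The cup rack home has its origin at (-20, -80, 0) from here.
- near_corner (a point): Corner of the near lane (deck x = 7 down to the plate's open edge at x = -85), at deck (7, 150), on the plate's top, 8 above the bench: the rear stop's face meets the -x face of the near fence, which is this lane's fence. Axes as the deck's. The tube rack home has its origin at (-20, -80, 0) from here.
- hood_edge (a point): Middle of the lower front edge of the clear rigid hood, at deck (0, -35), 175 above the bench. The hood is a level sheet 6 thick, 230 wide (x), from here to the module 203 behind (y), open below at front and sides. Racks home have their tails 25 inside this edge: a vertical gripper cannot reach them; one leaning 30 to 45 degrees, fingers pointing down and to deck +y, can.
- cup_rack: Rack with three wide white cups fast on it, 33 dia, tops at 82, from y = -27 to 79. Black base bar 160 long (y) x 40 wide (x) x 36 high, 200 to 350 g. Origin: centre of the underside, z up, +y to the nose (goes in first); the tail end (-y) is bare. On it an upright fin to grip across x: 28 long (y), 14 thick (x), middle at y = -56, from 36 to 76 above the underside.
- tube_rack: Rack with five slim capped tubes fast on it, caps 17 dia, tops at 94, from y = -23 to 75. Black base bar 160 long (y) x 40 wide (x) x 36 high, 200 to 350 g. Origin: centre of the underside, z up, +y to the nose (goes in first); the tail end (-y) is bare. On it an upright fin to grip across x: 28 long (y), 14 thick (x), middle at y = -56, from 36 to 76 above the underside.
- cup_fin (a point): Middle of the top of the cup rack's fin, 56 behind the rack's origin and 76 above its underside.
- tube_fin (a point): Middle of the top of the tube rack's fin, 56 behind the rack's origin and 76 above its underside.
- bottle: round white bottle with black cap, 56 dia, 150 tall, 400 g, standing close beside the far edge of the deck; origin centre of the underside. Bystander.
- spare_cup: empty white cup, 60 dia, 50 tall, 60 g, standing between the racks and the deck; origin centre of the underside. Bystander.
- pen_pot: white pot, 60 dia, 85 tall, with three pens reaching to 145, 250 g; origin centre of the underside. Bystander.
There are look-alikes about, which are no part of the job. Leave any purple look-alike of the cup_rack alone.

How it is judged:
By the outcome, as a careful person would: the job done as asked, in the order asked, and still so for the second after the job is handed in, with the robot touching nothing.
It also fails if it takes over 72 s, if anything falls off the work surface, if the arm or the gripper's body presses on something with over 40 N, if the wrist force passes 120 N, or if a joint passes its speed limit or range.

## Working session

There is one attempt and no reset: what is moved stays moved. The work goes in short steps, Python scripts to look and compute and a tool call to move; the robot and the scene stay as the last step left them, time stands still between calls to the robot, and variables do not carry over. Pictures are saved under pics/ and viewed, at most 10 in all, crops included, and the job is handed in when it is done.

Besides the shell and the picture viewer there is one more tool, called after "Request:" by a JSON object that holds its "api" and its "payload". apply_moves: Moves the arm, as the interface text tells. Its arguments: {"type":"object","properties":{"delta_pos":{"type":"array"},"twist":{"type":"array"},"gripper":{"type":"number"},"squeeze":{"type":"number"}},"required":["delta_pos","twist"]}

```bash
mkdir -p pics; ls; python3 - <<'E'
from plant import robot
import cv2,numpy as np,pickle
s=robot.read_state();print({k:np.round(v,4).tolist() for k,v in s.items()},robot.tips_ahead)
D={}
for n in("scene","top"):
    d=robot.read_camera(n);D[n]=d
    cv2.imwrite(f"pics/{n}0.png",d["frame"][:,:,::-1]);print(n,d["vertical_fov"],d["cx"],d["cy"],d["k1"],np.round(d["R"],4).tolist(),d["t"])
pickle.dump(D,open("cams.pkl","wb"))
E
```

```text
pics
{'t': 0.0, 'q': [-1.3414, 0.1311, 1.4893, -0.0, 1.523, -0.0854], 'dq': [0.0009, -0.001, -0.0004, -0.0015, 0.0009, -0.001], 'joint_torque': [-0.0006, -55.9842, -49.1766, 0.0767, 0.0359, -0.0001], 'tool_pos': [0.1857, -0.57, 0.2426], 'orientation': [-3.1009, -0.4921, 0.0002], 'force': [0.5248, -0.0943, 0.6516], 'wrist_torque': [0.0091, 0.0201, -0.0286], 'gripper_force': 0.0, 'opening': 0.0929} 0.025
scene 45.75838668748773 328.4060940309355 244.35301543489874 -0.05164703529078558 [[-0.3327, 0.943, 0.0096], [0.8897, 0.3173, -0.3284], [-0.3127, -0.1007, -0.9445]] [ 0.17999375 -0.38967287  1.53238009]
top 45.64662440141763 319.39111059706886 241.80189411002124 -0.039655050991155946 [[-0.0292, -0.9996, 0.0066], [-0.9825, 0.0275, -0.1844], [0.1841, -0.0119, -0.9828]] [-0.01572786  0.51311163  1.09189008]
```

View pics/scene0.png

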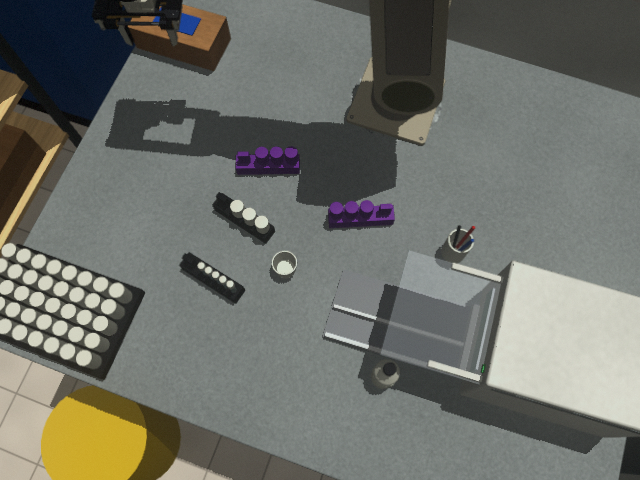

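View pics/top0.png

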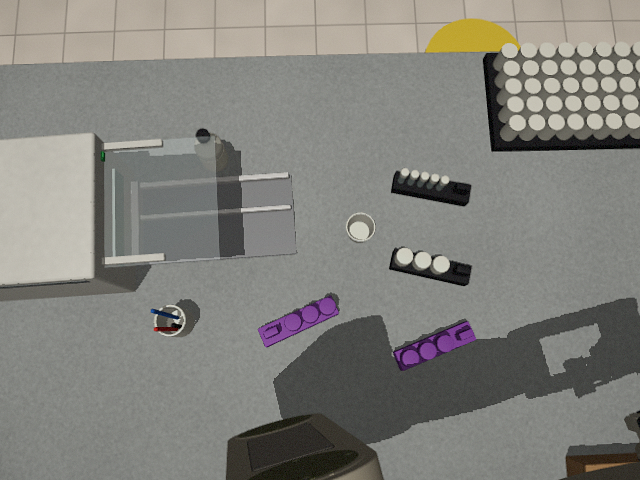

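Top view: black rack with three wide cups at (430,265), black rack with five slim tubes at (431,187), and two purple look-alikes at (300,320) and (435,345), which I'll leave alone. The deck runs x 130-296, y 175-265, with the spare cup at (361,227), the bottle at (204,135) and the pot at (170,320). The two black racks fit the description; I'll confirm them in an enlarged crop.

```bash
python3 - <<'E'
import cv2,numpy as np,pickle
D=pickle.load(open("cams.pkl","rb"))
def crop(n,x,y,w,h,s):
    im=D[n]["frame"][y:y+h,x:x+w,::-1]
    im=np.clip(im.astype(float)*1.5,0,255).astype(np.uint8)
    im=cv2.resize(im,None,fx=s,fy=s,interpolation=cv2.INTER_CUBIC)
    for i in range(0,w,10):
        cv2.line(im,(i*s,0),(i*s,6 if (x+i)%50 else 14),(0,255,255),1)
        if (x+i)%50==0: cv2.putText(im,str(x+i),(i*s,24),0,.4,(0,255,255),1)
    for i in range(0,h,10):
        cv2.line(im,(0,i*s),(6 if (y+i)%50 else 14,i*s),(0,255,255),1)
        if (y+i)%50==0: cv2.putText(im,str(y+i),(16,i*s+4),0,.4,(0,255,255),1)
    return im
a=crop("top",380,160,100,150,4);b=crop("scene",170,180,100,150,4)
cv2.imwrite("pics/racks.png",np.hstack([a,b]))
cv2.imwrite("pics/deck.png",crop("top",100,120,200,150,4))
E
```

```text
(no output)
```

View pics/racks.png

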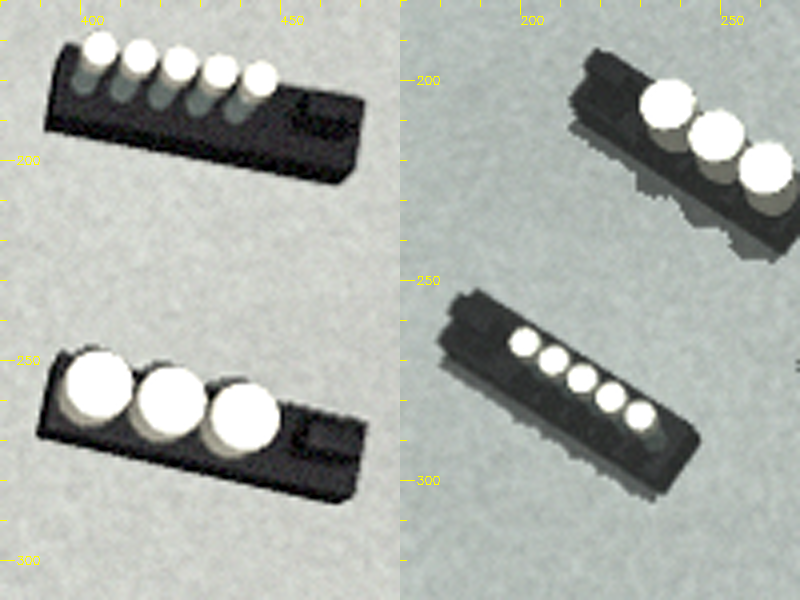

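View pics/deck.png

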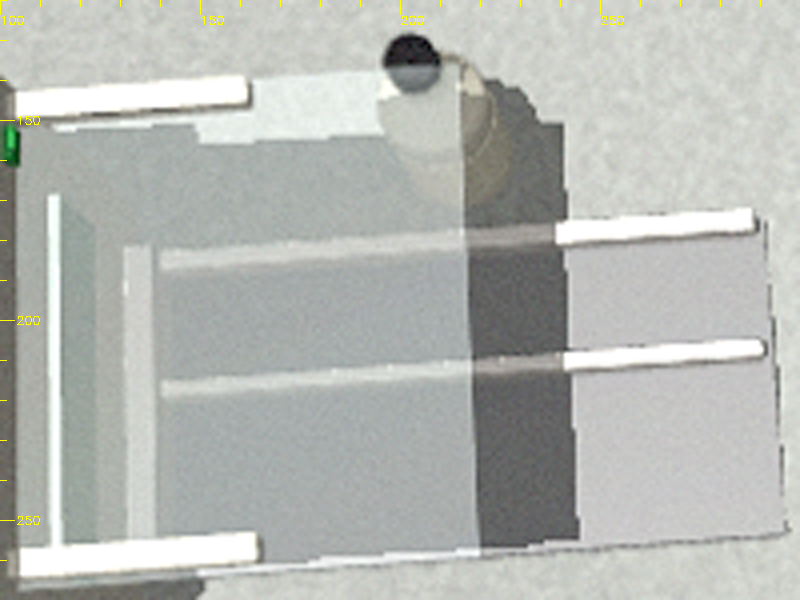

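Enlarged, the upper black rack at (431,187) carries five slim tubes and the lower one at (430,265) three wide white cups. Both fins are at the right end, around (461,190) and (461,269). The deck's fences, rear stop and hood edge are clear, so I'll fit the poses.

```bash
cat > lib.py <<'E'
import numpy as np,pickle,cv2
from scipy.optimize import least_squares
def proj(d,X):
    P=np.atleast_2d(X)@np.array(d["R"]).T+d["t"]; s=P[:,:2]/P[:,2:]
    s=s*(1+d["k1"]*(s**2).sum(1,keepdims=True)); f=240/np.tan(np.radians(d["vertical_fov"])/2)
    return s*f+[d["cx"],d["cy"]]
def place(p,X):
    c,s=np.cos(p[2]),np.sin(p[2]); X=np.array(X,float)/1000
    return np.c_[c*X[:,0]-s*X[:,1]+p[0],s*X[:,0]+c*X[:,1]+p[1],X[:,2]]
def fit(D,obs,p0):
    f=lambda p:np.concatenate([(proj(D[n],place(p,[o[0] for o in L]))-[o[1] for o in L]).ravel() for n,L in obs.items()])
    r=least_squares(f,p0,loss="soft_l1",f_scale=.7); return r.x,f(r.x).reshape(-1,2)
E
cat > m.py <<'E'
from lib import *
D=pickle.load(open("cams.pkl","rb"))
cv=lambda x0,y0:(lambda X,U,V:(X,(x0+(U-1.5)/4,y0+(V-1.5)/4)))
a=cv(380,160);b=cv(70,180);k=cv(100,120)
tub=[-14.5+20.25*i for i in range(5)]
obs={"tube":{"top":[a((0,y,94),*c) for y,c in zip(tub[::-1],[(102,48),(141,56),(180,63),(220,72),(261,78)])]+[a((20,-80,36),364,99),a((-20,80,0),45,131),a((-20,-80,0),340,185)],
 "scene":[b((0,y,94),*c) for y,c in zip(tub,[(525,342),(554,361),(582,379),(610,397),(641,415)])]},
"cup":{"top":[a((0,y,82),*c) for y,c in zip((62.5,26,-10.5),[(97,385),(171,399),(244,414)])]+[a((20,-80,36),367,424),a((-20,80,0),38,435),a((-20,-80,0),338,503)],
 "scene":[b((0,y,82),*c) for y,c in zip((-10.5,26,62.5),[(668,104),(717,134),(766,167)])]},
"deck":{"top":[k((-85,-165,8),787,533),k((85,-165,8),766,216),k((85,-160,26),752,208),k((15,-160,26),764,340),k((15,150,26),161,382),k((85,150,26),161,252),k((85,150,40),152,245),k((-115,-35,175),480,555),k((115,-35,175),463,65)]}}
P={}
for n,o in obs.items():
    P[n],r=fit(D,o,[.5,-.15 if n!="deck" else .3,0]); print(n,np.round(P[n],4));print(np.round(r.T,1).tolist())
for n,o in {"bottle":(204,133,.15),"spare":(361,227,.05),"pot":(170,320,.085)}.items():
    q=least_squares(lambda p:(proj(D["top"],[p[0],p[1],o[2]])[0]-o[:2]),[.5,0]).x;print(n,q.round(3))
loc=lambda p,X:place(p,[X])[0].round(4)
print("fins",loc(P["cup"],(0,-56,76)),loc(P["tube"],(0,-56,76)))
d=P["deck"];print("home",loc(d,(55,70,8)),loc(d,(-13,70,8)),"hood",loc(d,(0,-35,175)))
d0=np.array(D["top"]["R"]).T@-np.array(D["top"]["t"]);print(d0)
pickle.dump(P,open("P.pkl","wb"))
E
python3 m.py
```

```text
tube [ 0.6257 -0.2651 -0.2166]
[[-1.2, -0.8, -0.4, -0.2, -0.3, 0.3, -1.4, -0.8, -1.1, -1.0, -0.7, -0.3, -0.6], [-0.2, -0.4, -0.2, -0.6, -0.2, -0.6, 0.3, 0.6, -0.9, -1.1, -1.0, -0.8, -0.7]]
cup [ 0.4599 -0.2525 -0.25  ]
[[-0.2, -0.2, 0.0, -0.1, -1.6, -0.8, -1.2, -1.0, -0.6], [-0.8, -0.2, 0.2, -1.0, 0.6, 0.5, -0.8, -0.3, -0.4]]
deck [0.575  0.1862 0.0469]
[[-0.1, -0.3, 0.4, -0.4, 0.2, -0.3, -0.1, 1.0, -0.1], [0.1, 0.3, -0.1, -0.6, -0.1, -0.3, -0.5, 1.1, 0.2]]
bottle [0.708 0.182]
spare [ 0.54  -0.115]
pot [0.363 0.256]
fins [ 0.446  -0.3068  0.076 ] [ 0.6136 -0.3198  0.076 ]
home [0.6267 0.2587 0.008 ] [0.5588 0.2556 0.008 ] hood [0.5767 0.1513 0.175 ]
[ 0.30264549 -0.01684506  1.16785137]
```

```bash
cat >> lib.py <<'E'
from scipy.spatial.transform import Rotation as Ro
def plan(way,p,rv,step=6.0,tw=.18):
    """way: list of (world xyz m, tool-y heading rad or None[, step cm]); prints rows of tool-axis moves (cm, rad)"""
    R=Ro.from_rotvec(rv);p=np.array(p)*100;rows=[]
    for w in way:
        g=np.array(w[0])*100;st=w[2] if len(w)>2 else step
        for _ in range(200):
            e=g-p;y=R.as_matrix()[:,1];a=0
            if w[1] is not None:
                a=-(w[1]-np.arctan2(y[1],y[0]));a=(a+np.pi/2)%np.pi-np.pi/2 if abs(a)>4 else a
            if np.linalg.norm(e)<.08 and abs(a)<.008:break
            d=R.inv().apply(e*min(1,st/np.linalg.norm(e)) if np.linalg.norm(e)>0 else e).round(1)
            t=float(np.round(np.clip(a,-tw,tw),2));rows.append((d.tolist(),t))
            p=p+R.apply(d);R=R*Ro.from_rotvec([0,0,t])
    for i in range(0,len(rows),8):
        c=rows[i:i+8];print([r[0] for r in c],[r[1] for r in c])
    print("end",p.round(2),R.as_rotvec().round(3));return p/100,R.as_rotvec()
E
python3 - <<'E'
from lib import *
from plant import robot
s=robot.read_state()
w=[((.40*np.cos(a),.40*np.sin(a),.34),.047) for a in np.radians([-66,-48,-30,-12,6,24,42,60,78,92.7])]
w[0]=((.19,-.45,.34),.047)
plan(w,s["tool_pos"],s["orientation"],6)
E
```

```text
[[1.6, -4.4, -3.8], [2.4, -4.0, -3.8], [1.7, -2.1, -2.1], [0.0, 0.0, -0.0], [0.0, 0.0, -0.0], [-0.0, 0.0, -0.0], [-0.0, 0.0, -0.0], [-0.0, 0.0, -0.0]] [-0.18, -0.18, -0.18, -0.18, -0.18, -0.18, -0.18, -0.04]
[[5.2, 3.0, 0.0], [5.2, 2.9, 0.0], [4.5, 2.6, 0.0], [4.5, 4.0, 0.0], [4.5, 4.0, 0.0], [0.4, 0.3, 0.0], [5.5, 2.4, 0.0], [5.5, 2.4, 0.0]] [-0.0, -0.0, -0.0, -0.0, -0.0, -0.0, -0.0, -0.0]
[[0.4, 0.2, 0.0], [6.0, 0.6, 0.0], [6.0, 0.5, 0.1], [0.5, 0.1, -0.0], [5.9, -1.3, -0.0], [5.8, -1.3, -0.0], [0.5, -0.1, -0.0], [5.2, -3.1, -0.0]] [-0.0, -0.0, -0.0, -0.0, -0.0, -0.0, -0.0, -0.0]
[[5.2, -3.0, -0.0], [0.4, -0.3, -0.0], [4.0, -4.5, 0.0], [4.0, -4.5, 0.0], [0.3, -0.4, 0.0], [2.4, -5.5, 0.0], [2.4, -5.5, 0.0], [0.2, -0.4, 0.0]] [-0.0, -0.0, -0.0, -0.0, -0.0, -0.0, -0.0, -0.0]
[[0.7, -6.0, 0.0], [0.6, -4.2, 0.0]] [-0.0, -0.0]
end [-1.9  39.98 34.03] [-2.171e+00 -2.269e+00 -1.000e-03]
```

Request:
{"api": "apply_moves", "payload": {"delta_pos": [[1.6,-4.4,-3.8],[2.4,-4.0,-3.8],[1.7,-2.1,-2.1],[0,0,0],[0,0,0],[0,0,0],[0,0,0],[0,0,0]], "twist": [-0.18,-0.18,-0.18,-0.18,-0.18,-0.18,-0.18,-0.04]}}

```text
t: 1.1
tool_pos: [0.1896, -0.4499, 0.3402]
orientation: [-2.168, -2.273, -0.001]
force: [-0.0, -0.6, 0.3]
opening: 0.093
gripper_force: 0.0
```

Request:
{"api": "apply_moves", "payload": {"delta_pos": [[5.2,3.0,0],[5.2,3.0,0],[4.9,3.3,0],[4.9,3.7,0],[4.9,3.7,0],[5.5,2.4,0],[5.5,2.4,0],[6.0,0.6,0]], "twist": [0,0,0,0,0,0,0,0]}}

```text
t: 2.1
tool_pos: [0.3922, -0.0178, 0.34]
orientation: [-2.171, -2.269, 0.001]
force: [0.6, 0.5, -0.1]
opening: 0.0928
gripper_force: 0.0
```

Request:
{"api": "apply_moves", "payload": {"delta_pos": [[6.0,0.6,0],[6.1,-1.3,0],[6.1,-1.3,0],[5.3,-3.1,0],[5.3,-3.1,0],[4.2,-4.6,0],[4.2,-4.6,0],[2.5,-5.7,0]], "twist": [0,0,0,0,0,0,0,0]}}

```text
t: 3.1
tool_pos: [0.1418, 0.3676, 0.34]
orientation: [2.172, 2.27, -0.001]
force: [0.1, 1.8, -0.3]
opening: 0.0928
gripper_force: 0.0
```

Request:
{"api": "apply_moves", "payload": {"delta_pos": [[2.5,-5.7,0],[1.0,-6.0,0],[1.0,-5.5,0],[6,0,0],[6,0,0],[6,0,0],[6,0,0],[6,0,0]], "twist": [0,0,0,0,0,0,0,0]}}

```text
t: 4.1
tool_pos: [-0.0435, 0.7055, 0.3399]
orientation: [2.172, 2.27, -0.001]
force: [0.6, 0.8, 1.2]
opening: 0.0929
gripper_force: 0.0
```

Now I'll go past the reach limit along +y to see how the arm approaches a pose it cannot reach.

Request:
{"api": "apply_moves", "payload": {"delta_pos": [[5,0,0],[5,0,0],[5,0,0],[5,0,0]], "twist": [0,0,0,0]}}

```text
t: 4.6
tool_pos: [-0.0493, 0.8547, 0.3356]
orientation: [-2.16, -2.258, -0.024]
force: [-0.2, 1.9, 1.0]
opening: 0.0931
gripper_force: 0.0
```

Request:
{"api": "apply_moves", "payload": {"delta_pos": [[5,0,0],[5,0,0],[5,0,0],[5,0,0]], "twist": [0,0,0,0]}}

```text
t: 5.1
tool_pos: [-0.0505, 0.9201, 0.2954]
orientation: [-2.09, -2.183, -0.163]
force: [-0.8, 0.3, -0.6]
opening: 0.0933
gripper_force: 0.0
```

```bash
cat >> lib.py <<'E'
def tip(s):
    M=Ro.from_rotvec(s["orientation"]).as_matrix()
    print("t",round(s["t"],2),"pos",np.round(s["tool_pos"],4),"F",np.round(s["force"],1),"lean deg",np.degrees(np.arccos(-M[2,2])).round(1),"z",M[:,2].round(3),"y",M[:,1].round(3),"open",round(s["opening"],4),"g",round(s["gripper_force"],1),"q",np.round(s["q"],2))
E
python3 -c "
from lib import *
from plant import robot
tip(robot.read_state())"
```

```text
t 5.1 pos [-0.0505  0.9201  0.2954] F [-0.8  0.3 -0.6] lean deg 9.0 z [-0.009  0.157 -0.988] y [ 0.999  0.044 -0.002] open 0.0933 g 0.0 q [1.57 1.13 0.02 0.01 1.83 1.53]
```

Request:
{"api": "apply_moves", "payload": {"delta_pos": [[5,0,0],[5,0,0],[5,0,0],[-1,0,0],[-1,0,0]], "twist": [0,0,0,0,0]}}

```text
t: 5.72
tool_pos: [-0.0505, 0.9432, 0.2806]
orientation: [-2.031, -2.122, -0.266]
force: [0.5, 1.0, 0.5]
opening: 0.0928
gripper_force: 0.0
```

```bash
python3 -c "
from lib import *
from plant import robot
tip(robot.read_state())"
```

```text
t 5.72 pos [-0.0505  0.9432  0.2806] F [0.5 1.  0.5] lean deg 15.1 z [-0.015  0.26  -0.965] y [ 0.999  0.044 -0.003] open 0.0928 g 0.0 q [1.56 0.96 0.34 0.02 1.58 1.52]
```

The lean persists and points the right way, so I'll continue to about 37°.

Request:
{"api": "apply_moves", "payload": {"delta_pos": [[6,0,0],[6,0,0],[6,0,0],[6,0,0],[6,0,0],[6,0,0],[6,0,0]], "twist": [0,0,0,0,0,0,0]}}

```text
t: 6.6
tool_pos: [-0.0529, 1.051, 0.3375]
orientation: [-1.863, -1.946, -0.52]
force: [0.1, 0.9, -0.2]
opening: 0.093
gripper_force: 0.0
```

```bash
python3 -c "
from lib import *
from plant import robot
tip(robot.read_state())"
```

```text
t 6.6 pos [-0.0529  1.051   0.3375] F [ 0.1  0.9 -0.2] lean deg 31.5 z [-0.028  0.522 -0.853] y [ 0.999  0.045 -0.005] open 0.093 g 0.0 q [1.56 1.14 0.02 0.03 1.43 1.52]
```

Request:
{"api": "apply_moves", "payload": {"delta_pos": [[6,0,0],[6,0,0],[6,0,0],[6,0,0],[6,0,0],[6,0,0]], "twist": [0,0,0,0,0,0]}}

```text
t: 7.35
tool_pos: [-0.053, 1.0931, 0.4582]
orientation: [-1.704, -1.78, -0.716]
force: [-0.1, 0.6, 0.8]
opening: 0.0932
gripper_force: 0.0
```

```bash
python3 - <<'E'
from lib import *
from plant import robot
s=robot.read_state();tip(s)
# way back preview
w=[((-.02,.62,.40),None),((.0,.42,.40),None)]+[((.40*np.cos(a),.40*np.sin(a),.40),None) for a in np.radians([72,52,32,12])]+[((.40,-.10,.30),None),((.42,-.30,.22),None),]
plan(w,s["tool_pos"],s["orientation"],6)
E
```

```text
t 7.35 pos [-0.053   1.0931  0.4582] F [-0.1  0.6  0.8] lean deg 45.9 z [-0.037  0.717 -0.696] y [ 0.999  0.046 -0.006] open 0.0932 g 0.0 q [1.56 1.06 0.02 0.05 1.26 1.52]
[[-4.7, 0.1, -3.8], [-4.7, 0.2, -3.8], [-4.7, 0.1, -3.8], [-4.7, 0.2, -3.8], [-4.7, 0.1, -3.8], [-4.7, 0.2, -3.8], [-4.7, 0.1, -3.8], [-4.3, 0.2, -3.4]] [0.0, 0.0, 0.0, 0.0, 0.0, 0.0, 0.0, 0.0]
[[-4.2, 0.3, -4.3], [-4.2, 0.3, -4.3], [-4.1, 0.3, -4.3], [-1.4, 0.1, -1.5], [-1.4, 5.6, -1.5], [-1.5, 5.6, -1.5], [-0.2, 1.0, -0.3], [-2.1, 5.2, -2.2]] [0.0, 0.0, 0.0, 0.0, 0.0, 0.0, 0.0, 0.0]
[[-2.1, 5.1, -2.2], [-0.7, 1.7, -0.8], [-3.2, 3.8, -3.3], [-3.2, 3.8, -3.4], [-1.0, 1.2, -1.0], [-3.9, 2.0, -4.1], [-4.0, 2.0, -4.0], [-1.2, 0.6, -1.3]] [0.0, 0.0, 0.0, 0.0, 0.0, 0.0, 0.0, 0.0]
[[-5.7, 0.0, -1.8], [-5.7, 0.0, -1.8], [-5.7, 0.0, -1.8], [-2.9, 0.1, -0.8], [-5.5, 0.3, -2.5], [-5.5, 0.3, -2.5], [-5.5, 0.3, -2.5], [-3.2, 0.2, -1.4]] [0.0, 0.0, 0.0, 0.0, 0.0, 0.0, 0.0, 0.0]
end [ 42.01 -30.01  21.99] [-1.704 -1.78  -0.716]
```

```bash
python3 - <<'E'
from lib import *
from plant import robot
P=pickle.load(open("P.pkl","rb"))
s=robot.read_state();z=Ro.from_rotvec(s["orientation"]).as_matrix()[:,2]
g=place(P["cup"],[(0,-59,61)])[0]-.006*z; print("TCP grasp",g)
w=[((-.02,.70,.46),None),((.2,.58,.46),None),((.36,.44,.46),None),((.45,.25,.45),None),((.47,.0,.40),None),((*g[:2],g[2]+.12),None)]
plan(w,s["tool_pos"],s["orientation"],6)
E
```

```text
TCP grasp [ 0.44547957 -0.313997    0.06517484]
[[-4.2, 0.2, -4.3], [-4.1, 0.2, -4.3], [-4.1, 0.2, -4.3], [-4.1, 0.2, -4.3], [-4.2, 0.3, -4.3], [-4.1, 0.2, -4.3], [-2.5, 0.2, -2.6], [-2.1, 5.1, -2.3]] [0.0, 0.0, 0.0, 0.0, 0.0, 0.0, 0.0, 0.0]
[[-2.2, 5.1, -2.3], [-2.1, 5.1, -2.2], [-2.1, 5.1, -2.2], [-0.5, 1.0, -0.5], [-2.9, 4.3, -3.0], [-2.8, 4.4, -3.0], [-2.9, 4.3, -3.0], [-1.5, 2.4, -1.6]] [0.0, 0.0, 0.0, 0.0, 0.0, 0.0, 0.0, 0.0]
[[-4.0, 2.3, -3.8], [-4.1, 2.3, -3.8], [-4.1, 2.3, -3.8], [-2.0, 1.2, -1.9], [-4.9, 0.2, -3.4], [-4.9, 0.2, -3.4], [-4.9, 0.2, -3.4], [-5.0, 0.2, -3.4]] [0.0, 0.0, 0.0, 0.0, 0.0, 0.0, 0.0, 0.0]
[[-1.3, 0.1, -0.9], [-5.9, -0.6, -1.2], [-5.9, -0.6, -1.2], [-5.9, -0.6, -1.2], [-5.9, -0.6, -1.2], [-5.9, -0.6, -1.2], [-5.9, -0.6, -1.1], [-1.8, -0.2, -0.4]] [0.0, 0.0, 0.0, 0.0, 0.0, 0.0, 0.0, 0.0]
end [ 44.56 -31.4   18.55] [-1.704 -1.78  -0.716]
```

Request:
{"api": "apply_moves", "payload": {"delta_pos": [[-4.2,0.2,-4.3],[-4.1,0.2,-4.3],[-4.1,0.2,-4.3],[-4.1,0.2,-4.3],[-4.2,0.3,-4.3],[-4.1,0.2,-4.3],[-2.5,0.2,-2.6],[-2.1,5.1,-2.3]], "twist": [0,0,0,0,0,0,0,0], "gripper": 5}}

```text
t: 8.35
tool_pos: [0.0245, 0.7557, 0.4709]
orientation: [-1.698, -1.783, -0.714]
force: [0.8, 0.9, 0.0]
opening: 0.0501
gripper_force: 0.0
```

Request:
{"api": "apply_moves", "payload": {"delta_pos": [[-2.2,5.1,-2.3],[-2.1,5.1,-2.2],[-2.1,5.1,-2.2],[-0.5,1.0,-0.5],[-2.9,4.3,-3.0],[-2.8,4.4,-3.0],[-2.9,4.3,-3.0],[-1.5,2.4,-1.6]], "twist": [0,0,0,0,0,0,0,0]}}

```text
t: 9.35
tool_pos: [0.357, 0.5249, 0.47]
orientation: [-1.706, -1.782, -0.716]
force: [-0.5, 1.0, 0.4]
opening: 0.0501
gripper_force: 0.0
```

```bash
python3 -c "
from lib import *
from plant import robot
tip(robot.read_state())"
```

```text
t 9.35 pos [0.357  0.5249 0.47  ] F [-0.5  1.   0.4] lean deg 45.8 z [-0.035  0.716 -0.697] y [ 0.999  0.045 -0.005] open 0.0501 g 0.0 q [ 0.52 -0.27  1.66  0.71  1.38  0.48]
```

Request:
{"api": "apply_moves", "payload": {"delta_pos": [[-4.0,2.3,-3.8],[-4.1,2.3,-3.8],[-4.1,2.3,-3.8],[-4.0,1.5,-3.8],[-4.9,0.2,-3.4],[-4.9,0.2,-3.4],[-4.9,0.2,-3.4],[-5.0,0.2,-3.4]], "twist": [0,0,0,0,0,0,0,0]}}

```text
t: 10.35
tool_pos: [0.4686, 0.073, 0.4129]
orientation: [-1.705, -1.785, -0.714]
force: [0.4, -0.1, -0.3]
opening: 0.0499
gripper_force: 0.0
```

```bash
python3 - <<'E'
from lib import *
from plant import robot
s=robot.read_state();tip(s);g=np.array([.4455,-.314,.0652])
plan([(g+[0,0,.12],None)],s["tool_pos"],s["orientation"],6)
E
```

```text
t 10.35 pos [0.4686 0.073  0.4129] F [ 0.4 -0.1 -0.3] lean deg 45.7 z [-0.037  0.714 -0.699] y [ 0.999  0.047 -0.004] open 0.0499 g 0.0 q [-0.46 -0.12  1.63  0.75  1.97 -0.32]
[[-5.8, -0.5, -1.6], [-5.8, -0.5, -1.6], [-5.8, -0.6, -1.5], [-5.8, -0.5, -1.6], [-5.8, -0.6, -1.5], [-5.8, -0.5, -1.6], [-5.8, -0.6, -1.5], [-2.6, -0.2, -0.8]] [0.0, 0.0, 0.0, 0.0, 0.0, 0.0, 0.0, 0.0]
end [ 44.58 -31.4   18.57] [-1.705 -1.785 -0.714]
```

Request:
{"api": "apply_moves", "payload": {"delta_pos": [[-5.8,-0.5,-1.6],[-5.8,-0.5,-1.6],[-5.8,-0.6,-1.5],[-5.8,-0.5,-1.6],[-5.8,-0.6,-1.5],[-5.8,-0.5,-1.6],[-5.8,-0.6,-1.5],[-2.6,-0.2,-0.8]], "twist": [0,0,0,0,0,0,0,0]}}

```text
t: 11.35
tool_pos: [0.4451, -0.3141, 0.1826]
orientation: [-1.706, -1.78, -0.712]
force: [0.2, -0.1, 0.1]
opening: 0.0498
gripper_force: 0.0
```

```bash
python3 - <<'E'
from lib import *
from plant import robot
s=robot.read_state();tip(s);g=np.array([.4455,-.314,.0652])
plan([(g+[0,0,.04],None),(g,None,2)],s["tool_pos"],s["orientation"],6)
E
```

```text
t 11.35 pos [ 0.4451 -0.3141  0.1826] F [ 0.2 -0.1  0.1] lean deg 45.8 z [-0.038  0.715 -0.698] y [ 0.999  0.046 -0.008] open 0.0498 g 0.0 q [-0.96  0.59  1.23  0.43  2.   -0.96]
[[-4.3, 0.1, 4.2], [-1.2, 0.0, 1.2], [-1.4, 0.0, 1.4], [-1.5, 0.0, 1.4]] [0.0, 0.0, 0.0, 0.0]
end [ 44.51 -31.4    6.52] [-1.706 -1.78  -0.712]
```

Request:
{"api": "apply_moves", "payload": {"delta_pos": [[-4.3,0,4.2],[-1.2,0,1.2],[-1.4,0,1.4],[-1.5,0,1.4],[0,0,0]], "twist": [0,0,0,0,0]}}

```text
t: 11.98
tool_pos: [0.4443, -0.3118, 0.0668]
orientation: [-1.704, -1.781, -0.713]
force: [-0.2, 0.4, 0.3]
opening: 0.0503
gripper_force: 0.0
```

```bash
python3 - <<'E'
from lib import *
from plant import robot
tip(robot.read_state());P=pickle.load(open("P.pkl","rb"))
ims=[]
for n,c in(("top",(370,230)),("scene",(190,180))):
    d=robot.read_camera(n);im=d["frame"][:,:,::-1].copy()
    ims.append(cv2.resize(im[c[1]:c[1]+100,c[0]:c[0]+100],(400,400),interpolation=cv2.INTER_CUBIC))
cv2.imwrite("pics/grasp1.png",np.clip(np.hstack(ims)*1.5,0,255))
E
```

```text
t 11.97 pos [ 0.4443 -0.3118  0.0668] F [-0.2  0.4  0.3] lean deg 45.8 z [-0.039  0.716 -0.697] y [ 0.999  0.047 -0.007] open 0.0503 g 0.0 q [-0.96  0.72  1.27  0.41  1.85 -1.04][ WARN:0@2.965] global loadsave.cpp:1063 imwrite_ Unsupported depth image for selected encoder is fallbacked to CV_8U.
```

View pics/grasp1.png

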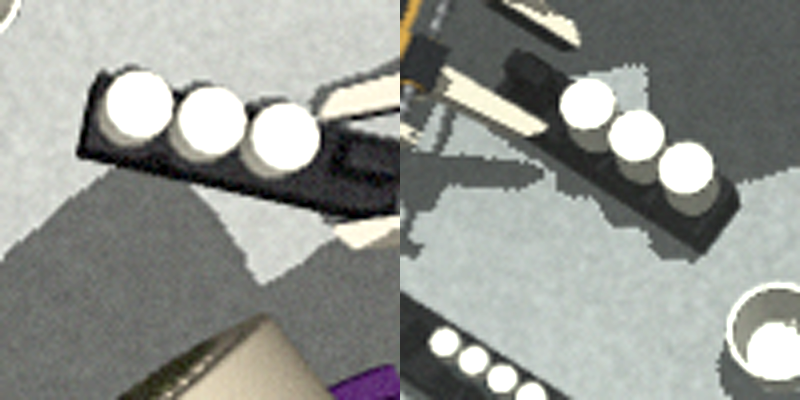

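The fingers straddle the fin in both views: left panel, fingers at crop (360,95) and (355,235) with the fin between them at (360,160). Closing now.

Request:
{"api": "apply_moves", "payload": {"delta_pos": [[0,0,0],[0,0,0],[0,0,0],[0,0,0],[0,0,0],[0,0,0]], "twist": [0,0,0,0,0,0], "gripper": 0.5, "squeeze": 35}}

```text
t: 12.82
tool_pos: [0.4446, -0.3126, 0.0677]
orientation: [-1.705, -1.783, -0.713]
force: [1.1, -1.7, 0.9]
opening: 0.0139
gripper_force: 35.0
```

```bash
python3 - <<'E'
from lib import *
from plant import robot
s=robot.read_state();tip(s);d=robot.read_camera("top")
f=d["frame"][230:300,370:450].astype(int)
m=(f.min(2)>200).astype(np.uint8)
n,l,st,c=cv2.connectedComponentsWithStats(m)
for i in range(1,n):
    if st[i,4]>120:print(st[i],c[i]+[370,230])
E
```

```text
t 12.82 pos [ 0.4446 -0.3126  0.0677] F [ 1.1 -1.7  0.9] lean deg 45.7 z [-0.037  0.715 -0.698] y [ 0.999  0.047 -0.006] open 0.0139 g 35.0 q [-0.96  0.72  1.27  0.41  1.85 -1.04]
```

```bash
python3 - <<'E'
from lib import *
from plant import robot
s=robot.read_state();p=np.array(s["tool_pos"])
plan([(p+[0,0,.09],None,5),((.6345,.0072,.158),None,5),((.6345,.0072,.10),None,3)],p,s["orientation"])
E
```

```text
[[3.6, -0.0, -3.5], [2.8, -0.1, -2.8], [2.9, 2.8, 3.0], [2.9, 2.7, 3.0], [2.9, 2.8, 3.0], [3.0, 2.7, 3.0], [2.9, 2.8, 3.0], [3.0, 2.8, 2.9]] [0.0, 0.0, 0.0, 0.0, 0.0, 0.0, 0.0, 0.0]
[[2.9, 2.7, 3.0], [1.3, 1.2, 1.3], [-2.2, 0.0, 2.1], [-1.9, 0.0, 1.9]] [0.0, 0.0, 0.0, 0.0]
end [63.41  0.73 10.03] [-1.705 -1.783 -0.713]
```

Request:
{"api": "apply_moves", "payload": {"delta_pos": [[1.8,0,-1.7],[2.3,0,-2.3],[2.3,0,-2.3],[2.9,2.8,3.0],[2.9,2.7,3.0],[2.9,2.8,3.0],[3.0,2.7,3.0],[2.9,2.8,3.0]], "twist": [0,0,0,0,0,0,0,0]}}

```text
t: 13.88
tool_pos: [0.5737, -0.096, 0.1581]
orientation: [-1.705, -1.784, -0.713]
force: [0.8, -0.4, -3.1]
opening: 0.0138
gripper_force: 35.0
```

Request:
{"api": "apply_moves", "payload": {"delta_pos": [[3.0,2.8,2.9],[2.9,2.7,3.0],[1.3,1.2,1.3],[0,0,0],[0,0,0]], "twist": [0,0,0,0,0]}}

```text
t: 14.5
tool_pos: [0.6349, 0.0065, 0.1578]
orientation: [-1.706, -1.783, -0.712]
force: [0.2, 0.0, -3.3]
opening: 0.0137
gripper_force: 35.0
```

```bash
python3 - <<'E'
from lib import *
from plant import robot
s=robot.read_state();tip(s);p=np.array(s["tool_pos"])
im=robot.read_camera("top")["frame"];cv2.imwrite("pics/carry1.png",cv2.resize(im[110:290,90:390,::-1],None,fx=2.6,fy=2.6))
plan([((.6345,.0072,.085),None,3)],p,s["orientation"])
E
```

```text
t 14.5 pos [0.6349 0.0065 0.1578] F [ 0.2  0.  -3.3] lean deg 45.7 z [-0.038  0.715 -0.698] y [ 0.999  0.047 -0.006] open 0.0137 g 35.0 q [-0.44  0.53  1.37  0.69  1.67 -0.56]
[[-2.1, 0.0, 2.1], [-2.1, 0.0, 2.1], [-1.0, 0.0, 0.9]] [0.0, 0.0, 0.0]
end [63.44  0.67  8.49] [-1.706 -1.783 -0.712]
```

View pics/carry1.png

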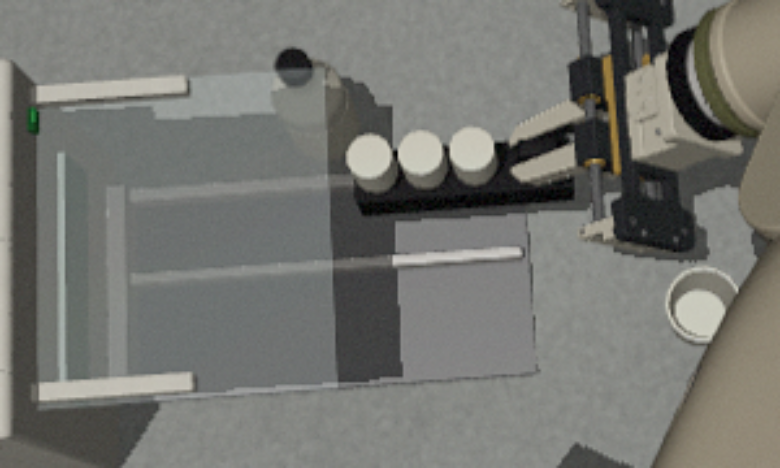

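The cup rack is held level over the far lane, cup tops at crop (372,156), (421,154) and (473,150), nose just short of the hood edge at crop x≈335. I'll check its pose in the hand against the cup pixels.

```bash
python3 - <<'E'
from lib import *
D=pickle.load(open("cams.pkl","rb"))
p=np.array([.6349-.0029,.0065+.0617,.047])
X=place(p,[(0,y,82+90) for y in(62.5,26,-10.5)]);print(proj(D["top"],X).round(1), "obs (233.1,170) (251.9,169.2) (271.9,167.7)")
E
```

```text
[[229.6 168.8]
 [249.6 167.3]
 [269.6 165.9]] obs (233.1,170) (251.9,169.2) (271.9,167.7)
```

Request:
{"api": "apply_moves", "payload": {"delta_pos": [[-2.1,0,2.1],[-2.1,0,2.1],[-1.0,0,0.9],[0,0,0]], "twist": [0,0,0,0]}}

```text
t: 15.05
tool_pos: [0.6335, 0.0077, 0.0825]
orientation: [-1.705, -1.779, -0.711]
force: [0.8, -0.9, -2.9]
opening: 0.0139
gripper_force: 35.0
```

Request:
{"api": "apply_moves", "payload": {"delta_pos": [[-0.2,0,0.2],[-0.1,0,0.1],[-0.1,0,0.1],[0,0,0]], "twist": [0,0,0,0]}}

```text
t: 15.55
tool_pos: [0.6349, 0.0078, 0.0793]
orientation: [-1.705, -1.783, -0.713]
force: [-0.2, 0.4, -2.9]
opening: 0.0138
gripper_force: 35.0
```

Request:
{"api": "apply_moves", "payload": {"delta_pos": [[-0.1,0,0.1],[-0.1,0,0.1],[0,0,0]], "twist": [0,0,0]}}

```text
t: 15.92
tool_pos: [0.6347, 0.0079, 0.0761]
orientation: [-1.705, -1.782, -0.713]
force: [0.4, 0.5, -3.6]
opening: 0.0138
gripper_force: 35.0
```

Request:
{"api": "apply_moves", "payload": {"delta_pos": [[-0.1,0,0.1],[0,0,0]], "twist": [0,0]}}

```text
t: 16.18
tool_pos: [0.6349, 0.0078, 0.0757]
orientation: [-1.704, -1.783, -0.714]
force: [-2.8, -1.6, 5.7]
opening: 0.0135
gripper_force: 35.0
```

Request:
{"api": "apply_moves", "payload": {"delta_pos": [[1.43,0,1.37],[1.4,0,1.43],[1.75,0,1.79],[1.75,0,1.79],[0,0,0]], "twist": [0,0,0,0,0]}}

```text
t: 16.8
tool_pos: [0.6295, 0.1011, 0.0757]
orientation: [-1.7, -1.784, -0.712]
force: [-0.2, 2.3, 1.8]
opening: 0.0138
gripper_force: 35.0
```

Request:
{"api": "apply_moves", "payload": {"delta_pos": [[0,0.3,0],[0,0.1,0],[0,0.1,0],[0,0,0]], "twist": [0,0,0,0]}}

```text
t: 17.3
tool_pos: [0.6355, 0.0975, 0.0758]
orientation: [-1.705, -1.781, -0.713]
force: [-4.2, 3.8, 5.7]
opening: 0.0137
gripper_force: 35.0
```

Request:
{"api": "apply_moves", "payload": {"delta_pos": [[0,0.1,0],[0,0.1,0],[0,0,0]], "twist": [0,0,0]}}

```text
t: 17.68
tool_pos: [0.6362, 0.0975, 0.0758]
orientation: [-1.703, -1.78, -0.711]
force: [-10.8, -0.7, 11.0]
opening: 0.014
gripper_force: 35.0
```

Request:
{"api": "apply_moves", "payload": {"delta_pos": [[1.09,0,1.03],[1.05,0,1.07],[1.05,0,1.07],[0,0,0]], "twist": [0,0,0,0]}}

```text
t: 18.18
tool_pos: [0.6342, 0.1411, 0.0759]
orientation: [-1.706, -1.782, -0.709]
force: [-11.2, -6.8, 7.8]
opening: 0.0139
gripper_force: 35.0
```

Request:
{"api": "apply_moves", "payload": {"delta_pos": [[0,0,0],[0,0,0],[0,0,0],[0,0,-2],[0,0,-4],[-2.5,0,-2.5]], "twist": [0,0,0,0,0,0], "gripper": 3.5}}

```text
t: 18.92
tool_pos: [0.6413, 0.063, 0.1218]
orientation: [-1.705, -1.788, -0.717]
force: [0.1, -0.1, 0.1]
opening: 0.035
gripper_force: 0.0
```

```bash
python3 - <<'E'
from lib import *
from plant import robot
s=robot.read_state();tip(s);p=np.array(s["tool_pos"])
plan([((.637,.062,.046),None,5)],p,s["orientation"])
E
```

```text
t 18.93 pos [0.6413 0.063  0.1218] F [ 0.1 -0.1  0.1] lean deg 45.6 z [-0.034  0.714 -0.699] y [ 0.999  0.048 -0.   ] open 0.035 g 0.0 q [-0.36  0.54  1.42  0.72  1.57 -0.55]
[[-3.6, -0.3, 3.5], [-1.9, -0.1, 1.7]] [0.0, 0.0]
end [63.73  6.15  4.61] [-1.705 -1.788 -0.717]
```

Request:
{"api": "apply_moves", "payload": {"delta_pos": [[-1.8,-0.2,1.8],[-2.0,-0.1,1.9],[-1.6,0,1.5],[1.4,0,1.43],[0.7,0,0.72],[0.7,0,0.72],[0.7,0,0.72],[0.7,0,0.72]], "twist": [0,0,0,0,0,0,0,0], "gripper": 0}}

```text
t: 19.92
tool_pos: [0.6336, 0.1245, 0.0436]
orientation: [-1.705, -1.784, -0.714]
force: [-1.7, -5.5, 3.2]
opening: 0.0004
gripper_force: 2.5
```

Request:
{"api": "apply_moves", "payload": {"delta_pos": [[0.7,0,0.72],[0.7,0,0.72],[0,0,0]], "twist": [0,0,0]}}

```text
t: 20.3
tool_pos: [0.6323, 0.1451, 0.0433]
orientation: [-1.704, -1.783, -0.714]
force: [-0.4, 0.3, 0.3]
opening: 0.0001
gripper_force: 0.0
```

Request:
{"api": "apply_moves", "payload": {"delta_pos": [[0.35,0,0.36],[0.35,0,0.36],[0.2,0,0.2],[0,0,0]], "twist": [0,0,0,0]}}

```text
t: 20.8
tool_pos: [0.6318, 0.1569, 0.0429]
orientation: [-1.705, -1.783, -0.713]
force: [-0.4, -5.2, 1.2]
opening: 0.0001
gripper_force: 2.2
```

Request:
{"api": "apply_moves", "payload": {"delta_pos": [[0.14,0,0.14],[0.14,0,0.14],[0,0,0]], "twist": [0,0,0]}}

```text
t: 21.18
tool_pos: [0.632, 0.1578, 0.043]
orientation: [-1.709, -1.785, -0.712]
force: [-6.0, -23.5, 8.0]
opening: 0.0004
gripper_force: 11.3
```

Request:
{"api": "apply_moves", "payload": {"delta_pos": [[-0.3,0,-0.3],[-2.1,0,-2.2],[-2.0,0,-4.0],[0,0,-5.5],[0,0,-5],[-4,0,-4]], "twist": [0,0,0,0,0,0], "gripper": 5}}

```text
t: 21.92
tool_pos: [0.6434, -0.048, 0.1331]
orientation: [-1.703, -1.789, -0.717]
force: [1.1, -0.2, 0.7]
opening: 0.0495
gripper_force: 0.0
```

```bash
python3 - <<'E'
from lib import *
from plant import robot
P=pickle.load(open("P.pkl","rb"))
s=robot.read_state();tip(s);p=np.array(s["tool_pos"]);z=Ro.from_rotvec(s["orientation"]).as_matrix()[:,2]
g=place(P["tube"],[(0,-59,61)])[0]-.006*z;print("g",g)
plan([((g[0],g[1],g[2]+.12),None,5.5),(g+[0,0,.04],None),(g,None,2)],p,s["orientation"])
d=robot.read_camera("top");pickle.dump(d,open("after1.pkl","wb"))
im=d["frame"][:,:,::-1].copy();h=P["deck"]
for X in [(35,-10,44),(75,-10,44),(75,150,44),(35,150,44)]:
    u=proj(d,place(h,[X]))[0];print(u.round(1))
for y in(62.5,26,-10.5):print("cup",proj(d,place(h,[(55,70+y,90)]))[0].round(1))
c=im[140:240,110:240];cv2.imwrite("pics/home1.png",cv2.resize(np.clip(c*1.5,0,255).astype(np.uint8),None,fx=6,fy=6,interpolation=cv2.INTER_CUBIC))
E
```

```text
t 21.93 pos [ 0.6434 -0.048   0.1331] F [ 1.1 -0.2  0.7] lean deg 45.7 z [-0.035  0.714 -0.699] y [ 0.999  0.049 -0.   ] open 0.0495 g 0.0 q [-0.5   0.62  1.28  0.66  1.7  -0.62]
g [ 0.6131937  -0.32699399  0.06519396]
[[-3.0, -0.8, -4.5], [-3.0, -0.9, -4.5], [-3.0, -0.8, -4.5], [-3.0, -0.9, -4.5], [-3.0, -0.8, -4.5], [-0.7, -0.2, -1.0], [-4.3, 0.0, 4.2], [-1.4, 0.0, 1.4]] [0.0, 0.0, 0.0, 0.0, 0.0, 0.0, 0.0, 0.0]
[[-1.4, 0.0, 1.4], [-1.4, 0.0, 1.4]] [0.0, 0.0]
end [ 61.31 -32.7    6.56] [-1.703 -1.789 -0.717]
[215.7 197.6]
[214.9 178.8]
[137.  184.5]
[137.3 203.4]
cup [138.8 187. ]
cup [157.4 185.7]
cup [175.9 184.3]
```

View pics/home1.png

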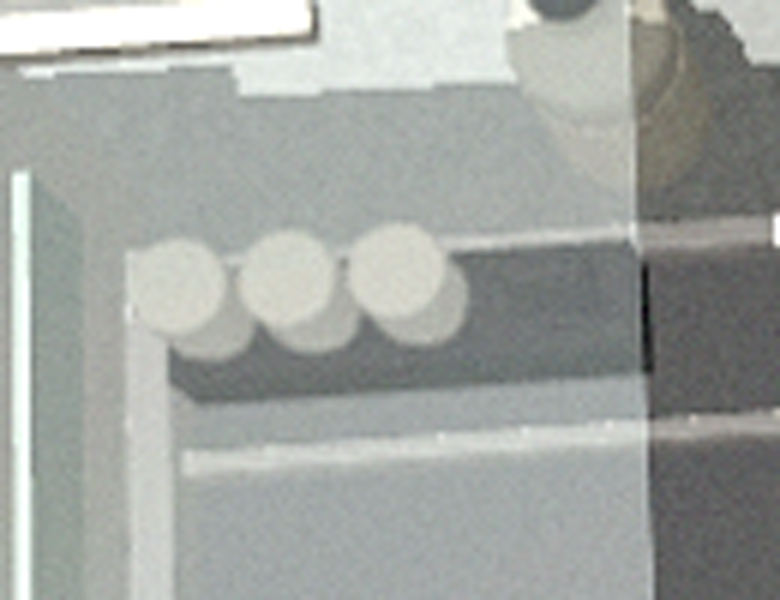

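The cup rack is home: cup tops at full-frame pixels (139.3,187.3), (157.4,185.9), (175.8,184.6), against predicted home positions of (138.8,187.0), (157.4,185.7), (175.9,184.3). There is no gap along the fence. Next is the tube rack.

Request:
{"api": "apply_moves", "payload": {"delta_pos": [[-1.5,-0.8,-5.5],[-3.0,-0.9,-4.5],[-3.0,-0.8,-4.5],[-3.0,-0.9,-4.5],[-3.0,-0.8,-4.5],[-2.2,-0.2,0],[-4.3,0,4.2]], "twist": [0,0,0,0,0,0,0]}}

```text
t: 22.85
tool_pos: [0.6124, -0.3305, 0.124]
orientation: [-1.71, -1.79, -0.716]
force: [0.9, -1.7, -0.5]
opening: 0.05
gripper_force: 0.0
```

```bash
python3 - <<'E'
from lib import *
from plant import robot
s=robot.read_state();tip(s)
plan([((.6132,-.327,.0655),None,2)],s["tool_pos"],s["orientation"])
E
```

```text
t 22.85 pos [ 0.6124 -0.3305  0.124 ] F [ 0.9 -1.7 -0.5] lean deg 45.4 z [-0.032  0.711 -0.702] y [0.999 0.045 0.001] open 0.05 g 0.0 q [-0.81  1.01  0.71  0.54  2.01 -0.77]
[[-1.3, 0.0, 1.5], [-1.4, 0.0, 1.5], [-1.2, 0.1, 1.3]] [0.0, 0.0, 0.0]
end [ 61.33 -32.72   6.6 ] [-1.71  -1.79  -0.716]
```

Request:
{"api": "apply_moves", "payload": {"delta_pos": [[-1.3,0,1.5],[-1.4,0,1.5],[-1.2,0.1,1.3],[0,0,0]], "twist": [0,0,0,0]}}

```text
t: 23.35
tool_pos: [0.6111, -0.3229, 0.0621]
orientation: [-1.704, -1.781, -0.713]
force: [0.5, 0.5, 0.2]
opening: 0.0501
gripper_force: 0.0
```

```bash
python3 - <<'E'
from lib import *
from plant import robot
tip(robot.read_state());ims=[]
for n,c in(("top",(390,150)),("scene",(150,210))):
    im=robot.read_camera(n)["frame"][:,:,::-1]
    ims.append(cv2.resize(im[c[1]:c[1]+100,c[0]:c[0]+100],(400,400),interpolation=cv2.INTER_CUBIC))
cv2.imwrite("pics/grasp2.png",cv2.convertScaleAbs(np.hstack(ims),alpha=1.5))
E
```

```text
t 23.35 pos [ 0.6111 -0.3229  0.0621] F [0.5 0.5 0.2] lean deg 45.8 z [-0.039  0.716 -0.697] y [ 0.999  0.048 -0.007] open 0.0501 g 0.0 q [-0.8   1.07  0.73  0.53  1.95 -0.81]
```

View pics/grasp2.png

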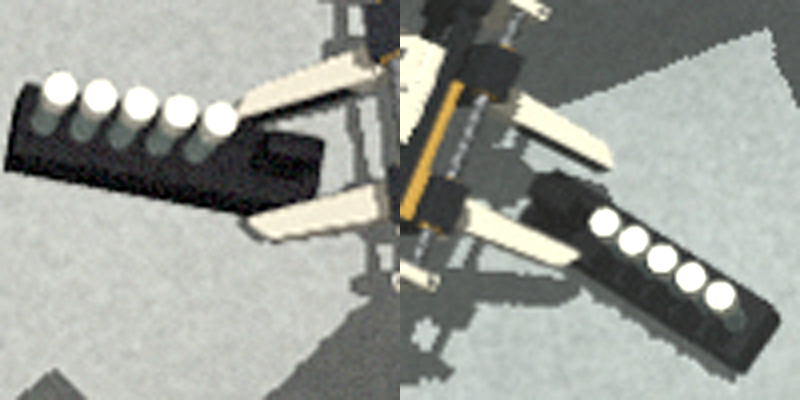

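Fingers straddle the fin (left panel, fin at crop (285,155), fingers at (315,90) and (315,215)), a touch low and far forward. I'll back off slightly and close.

Request:
{"api": "apply_moves", "payload": {"delta_pos": [[-0.1,0,-0.35],[0,0,0],[0,0,0],[0,0,0],[0,0,0],[0,0,0],[0,0,0]], "twist": [0,0,0,0,0,0,0], "gripper": 0.5, "squeeze": 35}}

```text
t: 24.32
tool_pos: [0.6115, -0.327, 0.0648]
orientation: [-1.705, -1.783, -0.713]
force: [1.6, -1.7, 1.8]
opening: 0.0142
gripper_force: 35.0
```

```bash
python3 - <<'E'
from lib import *
from plant import robot
s=robot.read_state();tip(s);p=np.array(s["tool_pos"])
plan([(p+[0,0,.03],None,3),(p+[0,0,.09],None,3.2),((.561,.0026,.155),None,5),((.561,.0026,.08),None,3.0)],p,s["orientation"])
E
```

```text
t 24.32 pos [ 0.6115 -0.327   0.0648] F [ 1.6 -1.7  1.8] lean deg 45.7 z [-0.037  0.715 -0.698] y [ 0.999  0.047 -0.006] open 0.0142 g 35.0 q [-0.81  1.07  0.72  0.53  1.95 -0.81]
[[2.1, -0.0, -2.1], [2.3, -0.0, -2.2], [2.0, -0.0, -2.0], [3.5, -0.5, 3.6], [3.5, -0.5, 3.6], [3.5, -0.5, 3.6], [3.5, -0.6, 3.6], [3.5, -0.5, 3.5]] [0.0, 0.0, 0.0, 0.0, 0.0, 0.0, 0.0, 0.0]
[[3.5, -0.6, 3.6], [2.2, -0.4, 2.3], [-2.2, 0.0, 2.1], [-2.1, 0.1, 2.1], [-1.1, -0.0, 1.0]] [0.0, 0.0, 0.0, 0.0, 0.0]
end [56.11  0.25  7.99] [-1.705 -1.783 -0.713]
```

Request:
{"api": "apply_moves", "payload": {"delta_pos": [[2.1,0,-2.1],[2.3,0,-2.2],[2.0,0,-2.0],[3.5,-0.5,3.6],[3.5,-0.5,3.6],[3.5,-0.5,3.6],[3.5,-0.6,3.6],[3.5,-0.5,3.5]], "twist": [0,0,0,0,0,0,0,0]}}

```text
t: 25.32
tool_pos: [0.5744, -0.0772, 0.1573]
orientation: [-1.706, -1.785, -0.714]
force: [0.8, 0.4, -1.1]
opening: 0.0137
gripper_force: 35.0
```

Request:
{"api": "apply_moves", "payload": {"delta_pos": [[3.5,-0.6,3.6],[2.2,-0.4,2.3],[0,0,0],[-2.2,0,2.1],[-2.1,0.1,2.1],[-0.7,0,0.7],[0,0,0]], "twist": [0,0,0,0,0,0,0]}}

```text
t: 26.2
tool_pos: [0.5612, 0.0026, 0.0852]
orientation: [-1.705, -1.782, -0.713]
force: [-0.0, -0.5, -1.5]
opening: 0.0139
gripper_force: 35.0
```

Request:
{"api": "apply_moves", "payload": {"delta_pos": [[-0.6,0,0.6],[-0.1,0,0.1],[-0.1,0,0.1],[0,0,0]], "twist": [0,0,0,0]}}

```text
t: 26.7
tool_pos: [0.561, 0.0034, 0.0736]
orientation: [-1.705, -1.783, -0.713]
force: [0.2, 0.7, -2.6]
opening: 0.0137
gripper_force: 35.0
```

```bash
python3 - <<'E'
from lib import *
from plant import robot
s=robot.read_state();tip(s);d=robot.read_camera("top");p=s["tool_pos"]
X=place([p[0]-.003,p[1]+.0632,.047],[(0,-14.5+20.25*i,94+(p[2]-.0648)*1000) for i in range(5)]);print(proj(d,X).round(1).tolist())
f=d["frame"][160:280,200:330].astype(int);m=((f.min(2)>175)&(f.max(2)-f.min(2)<40)).astype(np.uint8)
n,l,st,c=cv2.connectedComponentsWithStats(m)
print([((c[i]+[200,160]).round(1).tolist(),int(st[i,4])) for i in range(1,n) if st[i,4]>25])
cv2.imwrite("pics/carry2.png",cv2.resize(d["frame"][130:290,100:340,::-1],None,fx=3.3,fy=3.3))
E
```

```text
t 26.7 pos [0.561  0.0034 0.0736] F [ 0.2  0.7 -2.6] lean deg 45.7 z [-0.038  0.715 -0.698] y [ 0.999  0.047 -0.006] open 0.0137 g 35.0 q [-0.49  0.48  1.6   0.66  1.55 -0.72]
[[275.9, 214.0], [265.3, 214.8], [254.8, 215.6], [244.2, 216.3], [233.7, 217.1]]
[([263.3, 175.8], 187), ([264.8, 207.8], 148), ([256.0, 216.2], 42), ([266.4, 215.6], 47), ([276.9, 214.8], 42), ([235.2, 217.9], 46), ([245.7, 217.0], 45)]
```

View pics/carry2.png

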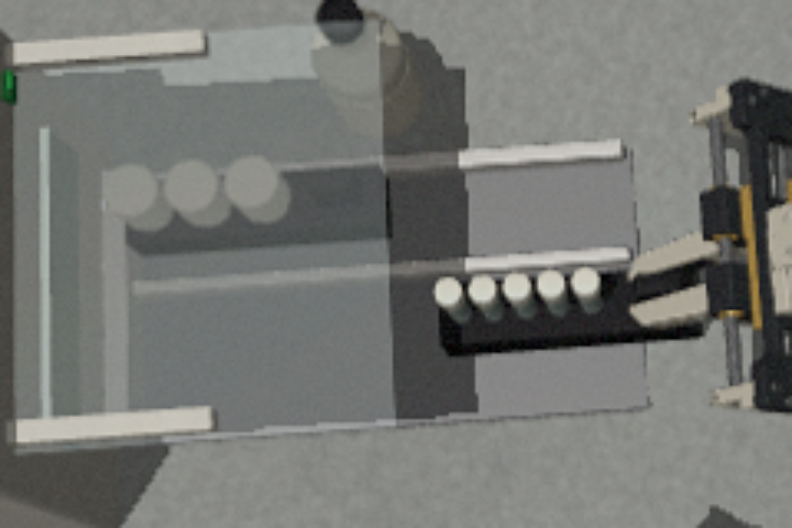

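The tube rack is level at the near lane's mouth, caps at crop (449,294) to (585,284), beside the near fence and within 1 px of prediction. I'll lower it to contact, then slide it in.

Request:
{"api": "apply_moves", "payload": {"delta_pos": [[-0.1,0,0.1],[-0.05,0,0.05],[0,0,0]], "twist": [0,0,0]}}

```text
t: 27.12
tool_pos: [0.5612, 0.0032, 0.0727]
orientation: [-1.704, -1.783, -0.715]
force: [-3.1, -2.2, 7.9]
opening: 0.0138
gripper_force: 35.0
```

Request:
{"api": "apply_moves", "payload": {"delta_pos": [[1.43,0,1.37],[1.4,0,1.43],[1.75,0,1.79],[1.75,0,1.79],[0,0,0]], "twist": [0,0,0,0,0]}}

```text
t: 27.75
tool_pos: [0.5559, 0.0962, 0.0727]
orientation: [-1.7, -1.783, -0.713]
force: [-0.3, 4.1, 5.8]
opening: 0.0138
gripper_force: 35.0
```

Request:
{"api": "apply_moves", "payload": {"delta_pos": [[0,0.5,0],[0,0.3,0],[0,0.1,0],[0,0,0]], "twist": [0,0,0,0]}}

```text
t: 28.25
tool_pos: [0.5642, 0.0946, 0.0727]
orientation: [-1.7, -1.781, -0.712]
force: [-6.6, 2.6, 11.5]
opening: 0.0138
gripper_force: 35.0
```

Request:
{"api": "apply_moves", "payload": {"delta_pos": [[0.03,0.1,-0.03],[0,0.1,0],[0,0.1,0],[0,0,0]], "twist": [0,0,0,0]}}

```text
t: 28.75
tool_pos: [0.5673, 0.0943, 0.0728]
orientation: [-1.701, -1.781, -0.711]
force: [-5.6, 2.0, 8.2]
opening: 0.0142
gripper_force: 35.0
```

Request:
{"api": "apply_moves", "payload": {"delta_pos": [[0,0.1,0],[0,0.1,0],[0,0,0]], "twist": [0,0,0]}}

```text
t: 29.12
tool_pos: [0.5683, 0.0944, 0.0728]
orientation: [-1.7, -1.78, -0.709]
force: [-13.0, -0.7, 13.4]
opening: 0.0139
gripper_force: 35.0
```

Request:
{"api": "apply_moves", "payload": {"delta_pos": [[1.09,0,1.03],[1.05,0,1.07],[1.05,0,1.07],[0,0,0]], "twist": [0,0,0,0]}}

```text
t: 29.62
tool_pos: [0.5664, 0.1382, 0.073]
orientation: [-1.703, -1.782, -0.708]
force: [-10.4, -8.6, 10.2]
opening: 0.014
gripper_force: 35.0
```

Request:
{"api": "apply_moves", "payload": {"delta_pos": [[0,0,0],[0,0,0],[0,0,0],[0,0,-2],[0,0,-4],[-2.5,0,-2.5]], "twist": [0,0,0,0,0,0], "gripper": 3.5}}

```text
t: 30.38
tool_pos: [0.5742, 0.0587, 0.1182]
orientation: [-1.705, -1.788, -0.716]
force: [1.0, -0.7, -0.3]
opening: 0.035
gripper_force: 0.0
```

```bash
python3 - <<'E'
from lib import *
from plant import robot
s=robot.read_state();tip(s);p=np.array(s["tool_pos"])
plan([((.567,.055,.0455),None,3)],p,s["orientation"])
E
```

```text
t 30.38 pos [0.5742 0.0587 0.1182] F [ 1.  -0.7 -0.3] lean deg 45.6 z [-0.035  0.714 -0.699] y [ 0.999  0.048 -0.001] open 0.035 g 0.0 q [-0.4   0.4   1.62  0.7   1.55 -0.62]
[[-2.2, -0.3, 2.0], [-2.2, -0.3, 2.0], [-1.0, -0.1, 0.8]] [0.0, 0.0, 0.0]
end [56.73  5.49  4.6 ] [-1.705 -1.788 -0.716]
```

Request:
{"api": "apply_moves", "payload": {"delta_pos": [[-2.2,-0.3,2.0],[-2.2,-0.3,2.0],[-1.0,-0.1,0.8],[1.4,0,1.43],[0.7,0,0.72],[0.7,0,0.72],[0.7,0,0.72],[0.7,0,0.72]], "twist": [0,0,0,0,0,0,0,0], "gripper": 0}}

```text
t: 31.38
tool_pos: [0.563, 0.1174, 0.0432]
orientation: [-1.705, -1.784, -0.714]
force: [0.5, -4.0, 3.3]
opening: 0.0006
gripper_force: 1.7
```

Request:
{"api": "apply_moves", "payload": {"delta_pos": [[0.7,0,0.72],[0.7,0,0.72],[0,0,0]], "twist": [0,0,0]}}

```text
t: 31.75
tool_pos: [0.5608, 0.138, 0.0422]
orientation: [-1.704, -1.782, -0.712]
force: [-0.6, 0.1, -0.3]
opening: 0.0004
gripper_force: 0.0
```

Request:
{"api": "apply_moves", "payload": {"delta_pos": [[0.35,0,0.36],[0.35,0,0.36],[0.2,0,0.2],[0,0,0]], "twist": [0,0,0,0]}}

```text
t: 32.25
tool_pos: [0.5606, 0.1502, 0.0424]
orientation: [-1.704, -1.782, -0.713]
force: [-0.3, 0.1, -0.8]
opening: 0.0003
gripper_force: 0.0
```

Request:
{"api": "apply_moves", "payload": {"delta_pos": [[0.25,0,0.25],[0.14,0,0.14],[0.14,0,0.14],[0,0,0]], "twist": [0,0,0,0]}}

```text
t: 32.75
tool_pos: [0.5613, 0.1545, 0.0425]
orientation: [-1.709, -1.785, -0.712]
force: [-3.6, -20.1, 3.6]
opening: 0.0002
gripper_force: 9.7
```

Request:
{"api": "apply_moves", "payload": {"delta_pos": [[-0.3,0,-0.3],[-2.1,0,-2.2],[-2.0,0,-4.0],[0,0,-5.5],[0,0,-5],[-4,0,-4]], "twist": [0,0,0,0,0,0]}}

```text
t: 33.5
tool_pos: [0.5725, -0.0523, 0.1327]
orientation: [-1.704, -1.789, -0.716]
force: [0.8, 0.0, 0.5]
opening: 0.0005
gripper_force: 0.0
```

```bash
python3 - <<'E'
from lib import *
from plant import robot
P=pickle.load(open("P.pkl","rb"));s=robot.read_state();tip(s)
d=robot.read_camera("top");h=P["deck"]
print("pred caps",proj(d,place(h,[(-13,70-14.5+20.25*i,102) for i in range(5)])).round(1).tolist())
c=d["frame"][150:250,110:240,::-1];cv2.imwrite("pics/home2.png",cv2.resize(cv2.convertScaleAbs(c,alpha=1.5),None,fx=6,fy=6,interpolation=cv2.INTER_CUBIC))
f=d["frame"].astype(int)[195:235,120:235];m=(f.min(2)>150).astype(np.uint8);n,l,st,ce=cv2.connectedComponentsWithStats(m)
print([((ce[i]+[120,195]).round(1).tolist(),int(st[i,4])) for i in range(1,n) if st[i,4]>25])
E
```

```text
t 33.5 pos [ 0.5725 -0.0523  0.1327] F [0.8 0.  0.5] lean deg 45.6 z [-0.035  0.714 -0.699] y [ 0.999  0.049 -0.   ] open 0.0005 g 0.0 q [-0.56  0.47  1.49  0.63  1.68 -0.7 ]
pred caps [[177.5, 216.4], [167.0, 217.2], [156.5, 218.0], [145.9, 218.8], [135.4, 219.5]]
[]
```

View pics/home2.png

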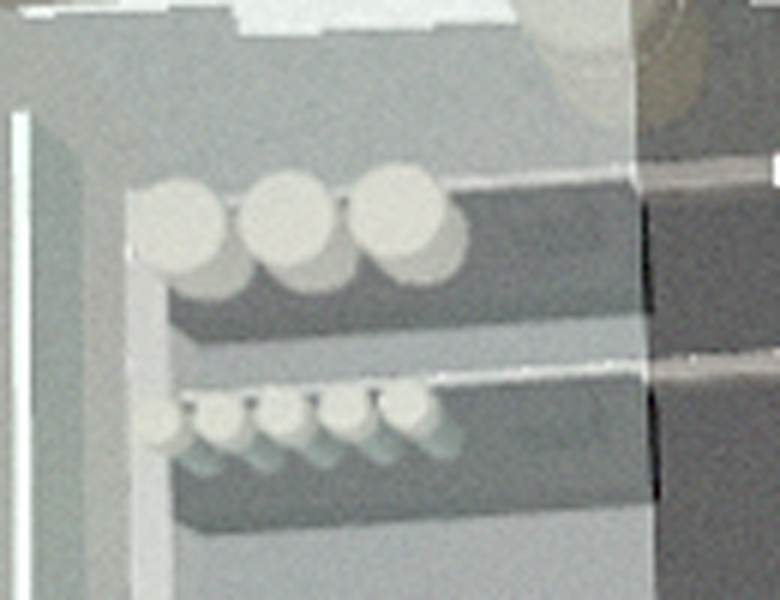

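```bash
python3 - <<'E'
from lib import *
from plant import robot
P=pickle.load(open("P.pkl","rb"));h=P["deck"]
fr=[robot.read_camera("top") for _ in range(6)];d=fr[0];g=np.mean([f["frame"].mean(2) for f in fr],0)
cen=lambda y,r,x,z:None
# dark rack -> bright fence edge, vertical profiles, against predicted far top edge
for name,xe in(("cup",75),("tube",7)):
    o=[]
    for y in np.arange(-6,44,4):
        u,v=proj(d,place(h,[(xe,y,44)]))[0]
        r=np.arange(v-4,v+4.01,.1);col=cv2.remap(g.astype(np.float32),np.full((1,len(r)),u,np.float32),r[None].astype(np.float32),cv2.INTER_LINEAR)[0]
        gr=np.gradient(col);w=np.clip(-gr,0,None)*(abs(r-v)<2.5);o.append(((r*w).sum()/w.sum()-v))
    print(name,np.round(o,2))
# caps/cup tops: match disc template centroid in averaged image
def disc(X,rad,z):
    best=None
    ang=np.linspace(0,2*np.pi,60)
    def cost(e):
        s=0
        for k,sg in((.8,1),(1.2,-1)):
            Q=place(h,[(X[0]+e[0]+rad*k*np.cos(a),X[1]+e[1]+rad*k*np.sin(a),z) for a in ang if not(k>1 and np.pi<a%(2*np.pi)<2*np.pi*1 and False)])
            q=proj(d,Q).astype(np.float32);s-=sg*cv2.remap(g.astype(np.float32),q[:,0][None],q[:,1][None],cv2.INTER_LINEAR).mean()
        return s
    E=[(cost((a,b)),a,b) for a in np.arange(-4,4.1,.5) for b in np.arange(-4,4.1,.5)];return min(E)[1:]
print("cup tops dx,dy mm",[disc((55,70+y),16.5,90) for y in(-10.5,26,62.5)])
print("caps dx,dy mm",[disc((-13,55.5+20.25*i),8.5,102) for i in range(5)])
E
```

```text
cup [0.54 0.43 0.62 0.58 0.53 0.38 0.41 0.5  0.5  0.38 0.61 0.53 0.43]
tube [0.44 0.53 0.52 0.42 0.4  0.38 0.53 0.43 0.56 0.5  0.42 0.36 0.38]
cup tops dx,dy mm [(np.float64(-0.5), np.float64(0.0)), (np.float64(-0.5), np.float64(0.5)), (np.float64(-0.5), np.float64(1.0))]
caps dx,dy mm [(np.float64(-0.5), np.float64(0.5)), (np.float64(-0.5), np.float64(0.5)), (np.float64(0.0), np.float64(0.0)), (np.float64(-0.5), np.float64(0.0)), (np.float64(0.5), np.float64(0.5))]
```

The edge fits put both racks within about 0.5 mm of flush along their fences with no yaw. The 20 N reaction at each nose confirms both are against the rear stop. Handing in.

```bash
python3 -c "
from plant import robot
print(robot.close_job())"
```

```text
the job is handed in; nothing more can be done
None
```

Job handed in at about 34 s: the cup rack is home in the far lane and the tube rack in the near lane, both upright, measured within about 0.5 mm of flush along their fences, pushed against the rear stop (about 20 N reaction) and released; I did not re-measure the bottle, spare cup or pen pot at the end.

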